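# Flip a spot plate onto the draining stand

### The arm

A 6-joint arm with a two-finger parallel gripper is mounted at the origin on the work surface; the furniture and walls round the work are solid. World frame = base frame: x ahead of the robot, y to its left, z up, the work surface at z = 0. Lengths are in mm, angles in degrees, forces in N, time in s.
With the tool pointing down it reaches from about 350 to 850 mm from the base axis. Payload 8.1 kg.
Tool frame: the origin (TCP) lies at the very end of the fingers, on their centre line; the grasp point (between the pads) lies 19 mm behind it; z points along the fingers, y is the line along which they close (so a half turn about z gives the same grasp; the last joint's range is limited). The gripper opens to 85 mm and grips with 20 to 120 N. Pads are 22 mm wide; open, the fingers measure 114 mm over their backs; the gripper's body (76 mm by 85 mm) begins 54 mm behind the grasp point. The pads swing forward as they close: fully open they stand 13 mm farther back than shut.
Start: joints at [-4.893, 7.471, 85.268, -0, 87.261, -4.893], TCP at [600.004, 0.022, 231.292] pointing down, gripper open.
Joint ranges: [-169.43, 169.43], [-51.17, 129.36], [1.28, 143.12], [-76.62, 256.62], [0, 156.53], [-152.29, 152.29]. Speed limits (degrees/s): [136.94, 136.94, 159.86, 180, 180, 180].

### API

Orientations are given as [roll, pitch, yaw] about the fixed x, y, z axes, in that order (R = Rz(yaw) Ry(pitch) Rx(roll)).
In Python, from bench import sense, eyes, job, models gives the robot as it stands. The module is installed in compiled form; this text tells all that it offers.
- The arm moves only by the tool apply_moves, never from a script. Its argument "rows" is a list of rows, each a list of 6 numbers: the shift along the tool's x, y, z in mm, then the turn, a rotation vector about the tool's x, y, z in rad. In form: [[dx, dy, dz, rx, ry, rz], ...]. A call has exactly 5 rows; each row shifts and turns the commanded pose from where the row before left it, along the tool's axes as they then stand; what a row does not reach is not made up. A row lasts 1/8 s, in which the tool goes at most 62.5 mm and 10.7 degrees, less where a joint would pass 70% of its speed; a pose out of reach is approached as far as the arm can. A call is refused whole if a number of a shift passes 62.5 or a number of a turn 0.188, either way. A call with a gripper value outside its range is refused whole. "fingers" is the finger opening in mm, from 0 to 85.4, set as the call begins (left out, the last holds). The fingers move at their own pace and stop on an object; "grip_force" is the grip in N (left out, the last holds). Time passes only in rows, so rows that do not move let the fingers close, or fill a call up. It gives the time, the measured TCP pose, the force, the opening and the grip force at its end, in the units of the state.
- sense(): the state, without advancing time (a new reading comes with each control period).
- eyes.snapshot(name): name is "scene" or "side" or "wrist"; returns (picture, depth): 480x640x3 uint8, red, green, blue; 480x640 float32, mm along the optical axis (not along the pixel's ray), 0 where there is no reading.
- eyes.get_calibration(name): a dict with "intrinsics" (3x3 intrinsics, pixels), "R" (3x3) and "t" (3): a world point X has camera coordinates R X + t; the wrist camera has in their place "mount" (4x4, takes a point from camera to tool coordinates, whose origin is the TCP and whose axes are the flange's). Camera axes: x right, y down, z forward; pixel columns grow to the right and rows downward; lengths in mm; the calibration is good to about 2 mm. A picture is of the moment at which its call begins: read the wrist's pose just before it. get_calibration takes no time and is no camera call.
- job.hand_in(): hands the job in; it is judged then, once.
Trained networks look in the newest picture that a camera, given by its name, has taken for a name from the list of things; names that differ only in an ending like _2 or _b are one class to them, and where a whole thing is asked for, a point or a joint stands for the part that bears it (a point fixed in the world has none). Each returns a list of dicts, best first, with "confidence" (0 to 1); they miss things now and then, are a little off and sometimes report something else, mostly with a low value. They report only what shows in the picture. A call takes as long as a camera call.
- models.boxes_of(name, camera): "xyz" ([x, y, z] in mm, in world coordinates, good to about 4 mm: the middle of the surface that is visible of it).
- models.cut_out(name, camera): "pixels" (480x640 bool, what is visible of it).
- models.place_of(name, camera): "xyz" ([x, y, z] in mm, in world coordinates, good to about 4 mm: a listed point, or the origin of a listed thing).
The state is a dict: "time": time; "joint_pos": joint angles; "qd": joint speeds; "joint_efforts": joint torques, N m; "tool_pos": TCP position; "tcp_rot": TCP orientation; "ft_force": force on the tool from outside, world axes, zero at the start; "wrist_torque": the same for the moment, N m; "finger_gap": finger opening in mm; "grip_force": force on a finger pad.
Only numpy, scipy, OpenCV 4.12 (cv2) and the standard library are available. Lean on these libraries where they do the work, as an engineer would, in place of code of your own. Each camera call takes 0.05 s, during which the arm holds its last target. There are 200 camera calls.

### The job

The white spot plate lies wells up on the bench in front of the low grey draining stand. With the fingertips only, without picking it up or pressing hard (it is brittle), push the plate up against the stand's front edge, tip it up against that edge and push it over, so that it ends lying flat on the stand, wells down and blue feet up. Leave everything else where it is.

Things in the scene. Friction and masses are not known exactly. Their poses are not given: they have to be found in the camera images.
- spot_plate: Loose flat spot plate: a slab 96 (x) x 90 (y) x 6 mm, white with sixteen grey wells above, blue below, on four blue feet (10 mm high, 12 mm thick, centred at x = +-41, y = +-38 mm); 16 mm high in all, 0.1 kg. Between the feet a fingertip close to the bench reaches below the slab's side. Origin: centre of the footprint, level with the feet's ends. z points out of the welled face (up at first, down once flipped); the +x side faces the stand.
- plate_front (a point): Middle of the plate's side that faces the stand, half way up the slab: 48 mm along the plate's x from its origin and 13 mm along its z. This side stays low as the plate tips.
- plate_back (a point): Middle of the plate's opposite side, towards the robot (48 mm along -x, 13 mm along z): where the fingertips push. This side rises as the plate tips.
- drainer: Grey draining stand, fixed: a solid slab 86 (x) x 200 (y) x 18 (z) mm, dark grooves on its level top, and an upstand along the far side (near face at x = +37 mm, top 30 mm above the bench). Origin: centre of the underside, on the bench; x points away from the robot, square to the front edge. The near side, x = -43 mm, is a plain vertical step 18 mm high, against which the plate is tipped.
- drainer_edge (a point): Middle of the stand's upper front edge (x = -43 mm, 18 mm above the bench).
- sample_vial_1: clear sample vial with a white cap, 20x20x48 mm, standing upright beside the plate; loose, to be left alone. Origin: centre of its underside.
- coverslip_box: small yellow carton, 21x26x19 mm, lying beside the plate; loose, to be left alone. Origin: centre of its underside.
- reagent_bottle_3: white bottle with a blue cap, 41x41x80 mm, standing at the left; loose, to be left alone. Origin: centre of its underside.
- petri_1: round culture dish, 60x60x15 mm, brown inside, lying at the left; loose, to be left alone. Origin: centre of its underside.
- mixing_cup: small grey cup, 61x61x40 mm, standing at the right; loose, to be left alone. Origin: centre of its underside.

How it is judged (in metres and radians):
On the way, in this order (a step that is already met when the one before it is completed fails the run):
1. the plate, still flat (within 0.25 rad), is pushed up to the stand: the middle of its front side within 8 mm of the front edge (x of plate_front in the frame of drainer above -0.051 m and angle between spot_plate's own z axis and vertical below 0.25 rad and height (world z) of plate_front below 0.019 m), for 0.05 s.
2. the plate is tipped up steeply (more than 1.1 rad) with its front side still low in front of the stand's edge (angle between spot_plate's own z axis and vertical between 1.1 and 2.2 rad and height (world z) of plate_front below 0.03 m and x of plate_front in the frame of drainer below -0.018 m).
At the end, for the whole second after the job is handed in: The plate rests on the draining stand upside down (wells down), flat within 0.12 rad, the ends of its feet 29 to 39 mm above the bench, its centre over the stand (more than 4 mm in from the front edge), and at rest (angle between spot_plate's own z axis and vertical above 3.02 rad and height (world z) of spot_plate between 0.029 and 0.039 m and x of spot_plate in the frame of drainer between -0.039 and 0.02 m and y of spot_plate in the frame of drainer between -0.09 and 0.09 m and linear speed of spot_plate below 0.02 m/s); the robot touches nothing.
It fails at once if the plate is lifted: the side about which it tips is more than 40 mm above the bench (height (world z) of plate_front above 0.04 m).
It fails at once if the plate is lifted: its origin is more than 90 mm above the bench (height (world z) of spot_plate above 0.09 m).
It fails at once if the fingers grip or press the plate with more than 40 N (contact force between the fingers and spot_plate above 40 N).
It fails at once if another thing is pushed more than 15 mm away or knocked over (distance of any of sample_vial_1, coverslip_box, reagent_bottle_3, petri_1, mixing_cup from where it was at the start of the episode above 0.015 m or angle between any of sample_vial_1, coverslip_box, reagent_bottle_3, petri_1, mixing_cup's own z axis and vertical above 0.5 rad).
It also fails if it takes over 58 s, if anything falls off the work surface, if the arm or the gripper's body presses on something with over 40 N, if the wrist force passes 120 N, or if a joint passes its speed limit or range.

## Working session

There is one attempt and no reset: what is moved stays moved. The work goes in short steps, Python scripts to look and compute and a tool call to move; the robot and the scene stay as the last step left them, time stands still between calls to the robot, and variables do not carry over. Pictures are saved under pics/ and viewed, at most 10 in all, crops included, and the job is handed in when it is done.

Besides the shell and the picture viewer there is one more tool, called after "Call:" as name([rows], argument=value, ...), one row to a line, values as JSON. apply_moves: Moves the arm, as the interface text tells. Its arguments: {"type":"object","properties":{"rows":{"type":"array"},"fingers":{"type":"number"},"grip_force":{"type":"number"}},"required":["rows"]}

```bash
mkdir -p pics; python3 - <<'E'
from bench import sense, eyes, job, models
import cv2, numpy as np
s=sense(); print(s['time'],s['tool_pos'],s['tcp_rot'],s['finger_gap'])
for c in ['scene','side']:
    p,d=eyes.snapshot(c); cv2.imwrite(f'pics/{c}0.png',p[:,:,::-1])
    for n in ['spot_plate','plate_front','plate_back','drainer','drainer_edge','sample_vial_1','coverslip_box','reagent_bottle_3','petri_1','mixing_cup']:
        r=models.place_of(n,c); print(c,n,[(np.round(q['xyz']),round(q['confidence'],2)) for q in r[:2]])
    k=eyes.get_calibration(c); print(-np.array(k['R']).T@k['t'])
print(sense()['time'])
E
```

```text
0.0 [5.99441524e+02 5.18086161e-02 2.30238445e+02] [-1.79892270e+02 -7.92204700e-03  8.99994266e+01] 85.54578757012555
scene spot_plate [(array([489.,  -1.,  -1.]), 0.9)]
scene plate_front [(array([533., -13.,  15.]), 0.59)]
scene plate_back [(array([436.,   7.,  17.]), 0.94)]
scene drainer [(array([600., -32.,  -0.]), 0.68)]
scene drainer_edge [(array([556., -26.,  18.]), 0.68)]
scene sample_vial_1 [(array([600., -31.,   0.]), 0.68)]
scene coverslip_box [(array([483.,  91.,  -1.]), 0.63)]
scene reagent_bottle_3 [(array([350., 268.,   2.]), 0.78), (array([483.,  89.,   3.]), 0.56)]
scene petri_1 [(array([451., 282.,  -0.]), 0.78)]
scene mixing_cup [(array([554., -28.,  15.]), 0.62), (array([ 360., -218.,   -2.]), 0.59)]
[ -55.73656012 -827.50549306  490.57079153]
side spot_plate []
side plate_front [(array([531., -15.,  13.]), 0.74)]
side plate_back [(array([439.,   9.,   8.]), 0.84), (array([ 454., -120.,    1.]), 0.21)]
side drainer [(array([603., -34.,   1.]), 0.67), (array([441.,   8.,   9.]), 0.21)]
side drainer_edge [(array([557., -23.,  16.]), 0.89), (array([484.,  94.,   1.]), 0.42)]
side sample_vial_1 [(array([ 455., -119.,    2.]), 0.71)]
side coverslip_box [(array([351., 266.,  -3.]), 0.57), (array([485.,  92.,   0.]), 0.51)]
side reagent_bottle_3 [(array([351., 267.,  -3.]), 0.95)]
side petri_1 [(array([446., 281.,   2.]), 0.56)]
side mixing_cup [(array([ 357., -219.,    4.]), 0.59)]
[   57.26033615 -1088.1102982    629.33092124]
1.1
```

```bash
cat > h.py <<'E'
from bench import sense, eyes, job, models
import cv2, numpy as np
def cloud(c,d):
    k=eyes.get_calibration(c);K=np.array(k['intrinsics']);R=np.array(k['R']);t=np.array(k['t'])
    v,u=np.indices(d.shape)
    P=np.stack([(u-K[0,2])/K[0,0]*d,(v-K[1,2])/K[1,1]*d,d],-1)-t
    return P@R
E
python3 - <<'E'
from h import *
for c in ['scene','side']:
    p,d=eyes.snapshot(c); X=cloud(c,d)
    for n,lo,hi in [('spot_plate',10,22),('drainer',13,23),('drainer',25,36)]:
        r=models.cut_out(n,c)
        if not r: print(c,n,'none');continue
        m=r[0]['pixels']&(d>0)&(X[...,2]>lo)&(X[...,2]<hi)
        q=X[m]; 
        if len(q)<20: continue
        print(c,n,lo,len(q),np.round(np.median(q,0),1),cv2.minAreaRect(q[:,:2].astype(np.float32)), cv2.boxPoints(cv2.minAreaRect(q[:,:2].astype(np.float32))).round().tolist())
E
```

```text
scene spot_plate 10 1077 [482.9  -9.6  15.9] ((485.79132080078125, -3.572307586669922), (93.73674774169922, 96.27679443359375), 79.2291030883789) [[430.0, -41.0], [524.0, -59.0], [542.0, 33.0], [447.0, 51.0]]
scene drainer 13 1827 [594.1 -42.2  18. ] ((599.251953125, -34.73966979980469), (203.92811584472656, 84.72663116455078), 82.17794799804688) [[543.0, -130.0], [627.0, -142.0], [655.0, 61.0], [571.0, 72.0]]
scene drainer 25 179 [639.8 -39.8  28.8] ((642.0338134765625, -34.087974548339844), (181.31871032714844, 8.6041898727417), 82.20111846923828) [[625.0, -123.0], [634.0, -124.0], [659.0, 55.0], [650.0, 56.0]]
side spot_plate 10 902 [485.3  -8.6  16.6] ((486.84503173828125, -1.9585189819335938), (97.56756591796875, 94.65332794189453), 79.60980987548828) [[431.0, -41.0], [525.0, -58.0], [542.0, 37.0], [449.0, 55.0]]
side drainer 13 1539 [602.6 -34.9  18.8] ((600.5288696289062, -34.65093231201172), (206.3455352783203, 87.7113037109375), 83.2946548461914) [[545.0, -132.0], [632.0, -142.0], [656.0, 63.0], [569.0, 73.0]]
side drainer 25 163 [639.6 -47.3  29.5] ((641.46044921875, -41.88709259033203), (190.970458984375, 9.204163551330566), 81.73058319091797) [[623.0, -136.0], [632.0, -137.0], [660.0, 52.0], [651.0, 53.0]]
```

View pics/scene0.png

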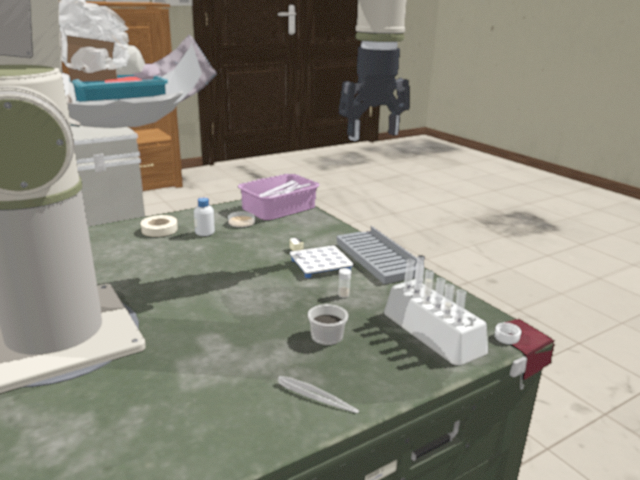

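View pics/side0.png

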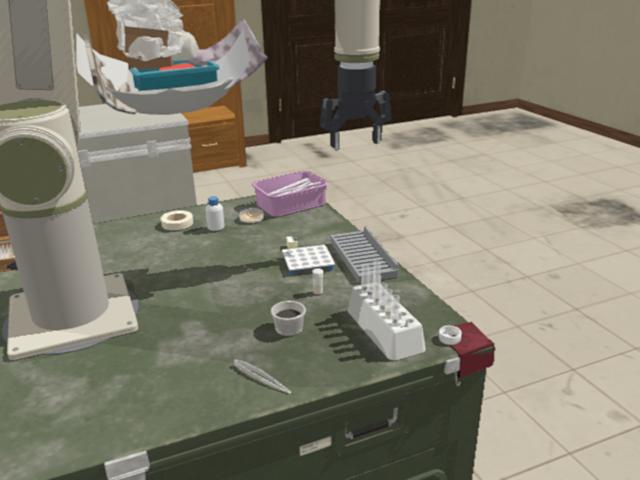

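Call:
apply_moves([
  [3, -48, 20, 0, 0, 0],
  [3, -48, 20, 0, 0, 0],
  [3, -48, 20, 0, 0, 0],
  [2, -47, 20, 0, 0, 0],
  [0, 0, 0, 0, 0, -0.1795],
], fingers=0, grip_force=20)

```text
time: 2.12
tool_pos: [403.5, 11.6, 147.2]
tcp_rot: [-179.6, -0.1, 100.5]
ft_force: [0.7, 0.2, 0.7]
finger_gap: -0.0
grip_force: 0.0
```

Call:
apply_moves([
  [0, 0, 10, 0, 0, -0.1795],
  [0, 0, 10, 0, 0, -0.1795],
  [0, 0, 10, 0, 0, -0.1795],
  [0, 0, 10, 0, 0, -0.1795],
  [0, 0, 10, 0, 0, -0.1795],
])

```text
time: 2.75
tool_pos: [409.1, 11.0, 101.1]
tcp_rot: [180.0, 0.0, 152.0]
ft_force: [-0.3, 0.1, 0.3]
finger_gap: 0.1
grip_force: 0.0
```

Call:
apply_moves([
  [0, 0, 10, 0, 0, -0.1795],
  [0, 0, 10, 0, 0, -0.1795],
  [0, 0, 0, 0, 0, 0],
  [0, 0, 0, 0, 0, 0],
  [0, 0, 0, 0, 0, 0],
])

```text
time: 3.38
tool_pos: [409.4, 11.0, 81.9]
tcp_rot: [180.0, 0.1, 172.1]
ft_force: [0.5, -0.5, 0.2]
finger_gap: -0.1
grip_force: 0.0
```

Call:
apply_moves([
  [0, 0, 22, 0, 0, 0],
  [0, 0, 22, 0, 0, 0],
  [0, 0, 20, 0, 0, 0],
  [0, 0, 0, 0, -0.13, 0],
  [0, 0, 0, 0, -0.13, 0],
])

```text
time: 4.0
tool_pos: [409.1, 11.0, 16.8]
tcp_rot: [180.0, 15.0, 172.2]
ft_force: [0.1, -0.4, 1.4]
finger_gap: 0.2
grip_force: 0.0
```

Call:
apply_moves([
  [1, 0, 4, 0, 0, 0],
  [1, 0, 4, 0, 0, 0],
  [1, 0, 3, 0, 0, 0],
  [0, 0, 0, 0, 0, 0],
  [0, 0, 0, 0, 0, 0],
])

```text
time: 4.62
tool_pos: [409.2, 11.0, 5.9]
tcp_rot: [-180.0, 14.8, 172.3]
ft_force: [0.5, 0.3, 0.1]
finger_gap: 0.0
grip_force: 0.0
```

```bash
python3 - <<'E'
from h import *
s=sense(); print(s['tool_pos'],s['tcp_rot'],s['ft_force'])
p,d=eyes.snapshot('side'); cv2.imwrite('pics/side1.png',cv2.resize(p[190:320,200:420,::-1],None,fx=3.6,fy=3.6,interpolation=2))
print([ (r['xyz'],r['confidence']) for r in models.place_of('plate_back','side')])
E
```

```text
[409.17493891  10.96985481   5.88937107] [-179.99858622   14.83925821  172.26852291] [0.5365163  0.29090778 0.05450931]
[([436.9, 7.2, 8.9], 0.82), ([484.7, 92.4, 0.1], 0.41)]
```

View pics/side1.png

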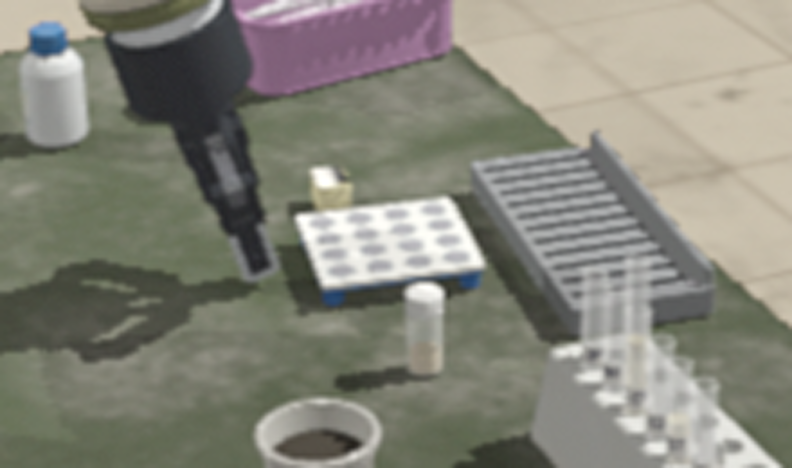

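Call:
apply_moves([
  [-4.4, 0, 2.7, 0, 0, 0],
  [-4.8, 0, 1.3, 0, 0, 0],
  [-4.8, 0, 1.3, 0, 0, 0],
  [-2.9, 0, 0.8, 0, 0, 0],
  [-2.9, 0, 0.8, 0, 0, 0],
])

```text
time: 5.35
tool_pos: [429.8, 8.2, 4.2]
tcp_rot: [-180.0, 14.9, 172.3]
ft_force: [-1.0, 0.7, 1.2]
finger_gap: 0.2
grip_force: 0.4
```

Call:
apply_moves([
  [-2.9, 0, 0.8, 0, 0, 0],
  [-2.9, 0, 0.8, 0, 0, 0],
  [-2.9, 0, 0.8, 0, 0, 0],
  [-2.9, 0, 0.8, 0, 0, 0],
  [-2.9, 0, 0.8, 0, 0, 0],
])

```text
time: 5.98
tool_pos: [444.7, 6.2, 4.2]
tcp_rot: [-180.0, 14.9, 172.3]
ft_force: [-0.3, -0.4, 0.0]
finger_gap: 0.2
grip_force: 0.3
```

```bash
cat >> h.py <<'E'
O=np.array([600,-34.5]);D=np.array([.991,-.134]);N=np.array([.134,.991])
def st(p): q=np.array(p[:2])-O; return np.round([q@D,q@N,p[2]],1)
def look(c='side'):
    s=sense(); print('tcp',st(s['tool_pos']),s['ft_force'],s['tcp_rot'])
    p,d=eyes.snapshot(c)
    for n in ['plate_front','plate_back','spot_plate']:
        print(n,[(st(r['xyz']),round(r['confidence'],2)) for r in models.place_of(n,c)[:1]])
    return p,d
E
python3 -c "
from h import *
look()"
```

```text
tcp [-159.3   19.5    4.2] [-0.25756011 -0.38396134  0.01449574] [-179.99964574   14.89628699  172.27809132]
plate_front [(array([-57.1,  15.2,  11.4]), 0.92)]
plate_back [(array([-148.2,   22.4,    8.7]), 0.87)]
spot_plate [(array([-101.4,   20. ,   -0.8]), 0.84)]
```

Call:
apply_moves([
  [-1.9, 0, 0.5, 0, 0, 0],
  [-1.9, 0, 0.5, 0, 0, 0],
  [-1.9, 0, 0.5, 0, 0, 0],
  [-1.9, 0, 0.5, 0, 0, 0],
  [-1, 0, 0.3, 0, 0, 0],
])

```text
time: 6.8
tool_pos: [453.5, 5.0, 4.1]
tcp_rot: [-180.0, 14.9, 172.3]
ft_force: [-0.4, 0.8, -0.5]
finger_gap: -0.6
grip_force: 0.3
```

Call:
apply_moves([
  [-1, 0, 0.3, 0, 0, 0],
  [-0.5, 0, 0.13, 0, 0, 0],
  [-0.5, 0, 0.13, 0, 0, 0],
  [-0.5, 0, 0.13, 0, 0, 0],
  [0, 0, 0, 0, 0, 0],
])

```text
time: 7.42
tool_pos: [455.6, 4.7, 3.9]
tcp_rot: [-180.0, 14.9, 172.3]
ft_force: [-3.7, 0.1, 0.8]
finger_gap: -0.0
grip_force: 1.3
```

```bash
python3 -c "
from h import *
look()"
```

```text
tcp [-148.3   19.5    3.9] [-3.65478064  0.10022797  0.81310448] [-179.9953772    14.85509717  172.2806323 ]
plate_front [(array([-43.5,  17.7,  15. ]), 0.74)]
plate_back [(array([-139.9,   23.7,    8.9]), 0.61)]
spot_plate [(array([-91. ,  19.8,   2.7]), 0.92)]
```

Call:
apply_moves([
  [-0.5, 0, 0.1, 0, 0, 0],
  [-0.4, 0, -0.9, 0, 0, 0],
  [-0.4, 0, -0.9, 0, 0, 0],
  [-0.4, 0, -0.9, 0, 0, 0],
  [-0.4, 0, -0.9, 0, 0, 0],
])

```text
time: 8.25
tool_pos: [455.9, 4.4, 7.3]
tcp_rot: [-180.0, 14.8, 172.3]
ft_force: [-6.3, -1.6, -0.8]
finger_gap: -0.2
grip_force: 2.9
```

```bash
python3 - <<'E'
from h import *
p,d=look()
r=models.cut_out('spot_plate','side')[0]['pixels'];X=cloud('side',d)
m=r&(d>0);q=X[m]; q=q[(q[:,2]>8)]
s=np.array([st(a) for a in q]); A=np.c_[s[:,0]+91,np.ones(len(s))]
print(np.linalg.lstsq(A,s[:,2],rcond=None)[0])
E
```

```text
tcp [-148.    19.2    7.3] [-6.27584266 -1.62424511 -0.7843105 ] [-179.97100392   14.76010014  172.27897949]
plate_front [(array([-47.6,  18.3,  12.8]), 0.96)]
plate_back [(array([-141.1,   20.9,   10.4]), 0.93)]
spot_plate [(array([-90.3,  20.5,   2.3]), 0.67)]
[-0.03389533 17.88774645]
```

Call:
apply_moves([
  [-0.5, 0, -1.9, 0, 0, 0],
  [-0.5, 0, -1.9, 0, 0, 0],
  [-0.5, 0, -1.9, 0, 0, 0],
  [-0.6, 0, -1.9, 0, 0, 0],
  [-0.6, 0, -1.9, 0, 0, 0],
])

```text
time: 9.12
tool_pos: [456.4, 4.4, 17.4]
tcp_rot: [-180.0, 14.8, 172.3]
ft_force: [-5.1, -3.3, -0.9]
finger_gap: 0.4
grip_force: 2.6
```

```bash
cat >> h.py <<'E'
def tilt():
    p,d=look()
    r=models.cut_out('spot_plate','side')[0]['pixels'];X=cloud('side',d)
    q=X[r&(d>0)]; q=q[(q[:,2]>8)]
    s=np.array([st(a) for a in q]); A=np.c_[s[:,0]+91,np.ones(len(s))]
    c=np.linalg.lstsq(A,s[:,2],rcond=None)[0]; print('slope deg',-np.degrees(np.arctan(c[0])))
    return p,d
E
python3 -c "
from h import *
tilt()"
```

```text
tcp [-147.5   19.3   17.4] [-5.12307172 -3.27755039 -0.94374447] [-179.97556203   14.79468929  172.28053744]
plate_front [(array([-43.2,  15.8,  12. ]), 0.93)]
plate_back [(array([-137.4,   22.3,   21.7]), 0.78)]
spot_plate [(array([-94.1,  20.6,   7. ]), 0.68)]
slope deg 7.546759701761447
```

Call:
apply_moves([
  [-0.7, 0, -2.1, 0, 0, 0],
  [-0.8, 0, -2.1, 0, 0, 0],
  [-0.8, 0, -2.1, 0, 0, 0],
  [-0.9, 0, -2.1, 0, 0, 0],
  [-0.9, 0, -2.1, 0, 0, 0],
])

```text
time: 10.0
tool_pos: [458.2, 4.2, 29.0]
tcp_rot: [-180.0, 14.9, 172.3]
ft_force: [-3.8, -1.5, 0.8]
finger_gap: -0.3
grip_force: 1.9
```

```bash
python3 -c "
from h import *
tilt()"
```

```text
tcp [-145.7   19.3   29. ] [-3.80347526 -1.48970051  0.81336953] [-179.98470927   14.86566205  172.27772938]
plate_front [(array([-45.1,  17.5,  12.5]), 0.84)]
plate_back [(array([-138.1,   20.9,   36.5]), 0.75)]
spot_plate [(array([-92.3,  20.3,  16.6]), 0.86)]
slope deg 14.61617224102168
```

Call:
apply_moves([
  [-2.0, 0, -4.0, 0, 0, 0],
  [-2.3, 0, -3.9, 0, 0, 0],
  [-2.7, 0, -3.8, 0, 0, 0],
  [-3.1, 0, -3.7, 0, 0, 0],
  [-3.5, 0, -3.6, 0, 0, 0],
])

```text
time: 10.88
tool_pos: [467.2, 3.2, 51.6]
tcp_rot: [180.0, 14.9, 172.3]
ft_force: [-0.6, 0.1, -0.8]
finger_gap: 0.3
grip_force: 0.2
```

```bash
python3 -c "
from h import *
tilt()"
```

```text
tcp [-136.7   19.5   51.6] [-0.57116588  0.05814067 -0.82616312] [179.99466124  14.94288779 172.27831295]
plate_front [(array([-47.2,  18.3,   7. ]), 0.86)]
plate_back [(array([-129.8,   19.8,   56. ]), 0.96)]
spot_plate [(array([-93.2,  20.6,  24.3]), 0.55)]
slope deg 29.946138131789436
```

Call:
apply_moves([
  [-3.6, 0, -3.2, 0, 0, 0],
  [-3.7, 0, -2.9, 0, 0, 0],
  [-3.8, 0, -2.7, 0, 0, 0],
  [-4.0, 0, -2.5, 0, 0, 0],
  [-4.1, 0, -2.2, 0, 0, 0],
])

```text
time: 11.75
tool_pos: [480.9, 1.3, 69.1]
tcp_rot: [-180.0, 14.8, 172.3]
ft_force: [-11.3, 0.8, 8.9]
finger_gap: 0.0
grip_force: 7.0
```

```bash
python3 -c "
from h import *
p,d=tilt()
cv2.imwrite('pics/side2.png',cv2.resize(p[190:320,200:420,::-1],None,fx=3.6,fy=3.6,interpolation=2))"
```

```text
tcp [-122.8   19.5   69.1] [-11.32796569   0.82097688   8.94055854] [-179.99761304   14.7673152   172.28461584]
plate_front [(array([-47.4,  19.7,   6.1]), 0.94)]
plate_back [(array([-115.8,   17.8,   69.1]), 0.6)]
spot_plate []
slope deg 41.90594027839798
```

View pics/side2.png

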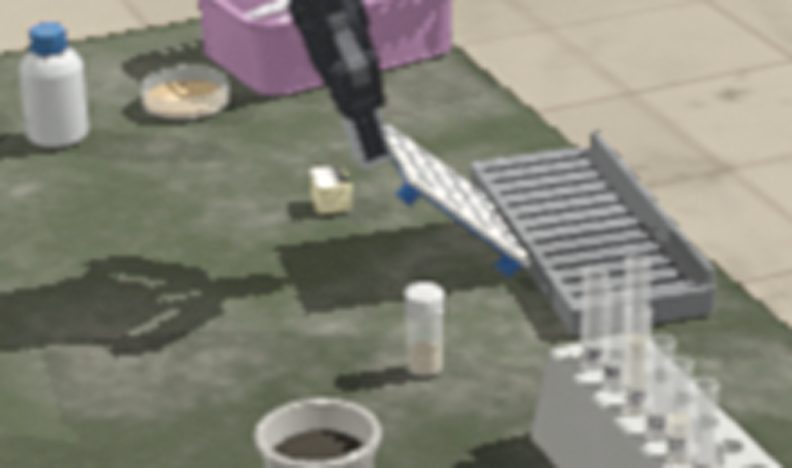

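Call:
apply_moves([
  [-2.0, 0, -3.6, 0, 0, 0],
  [-3.9, 0, -3.1, 0, 0, 0],
  [-4.4, 0, -2.4, 0, 0, 0],
  [0, 0, 0, 0, 0, 0],
  [0, 0, 0, 0, 0, 0],
])

```text
time: 12.62
tool_pos: [489.1, 0.1, 80.3]
tcp_rot: [-180.0, 14.9, 172.3]
ft_force: [-0.5, 0.1, 0.3]
finger_gap: -0.1
grip_force: 0.0
```

```bash
python3 -c "
from h import *
p,d=tilt()"
```

```text
tcp [-114.5   19.5   80.3] [-0.5058954   0.09293334  0.31804832] [-179.99864144   14.88328096  172.27667336]
plate_front [(array([-58.2,  19.8,  12.3]), 0.76)]
plate_back [(array([-150.1,   20.5,    6.4]), 0.75)]
spot_plate [(array([-102.4,   21.2,   -1.4]), 0.68)]
slope deg -0.2863931874047438
```

Call:
apply_moves([
  [14.5, 0, -3.9, 0, 0, 0],
  [14.5, 0, -3.9, 0, 0, 0],
  [14.5, 0, -3.9, 0, 0.13, 0],
  [16, 0, -2, 0, 0.13, 0],
  [15, 0, 0, 0, 0, 0],
])

```text
time: 13.5
tool_pos: [413.8, 10.2, 79.8]
tcp_rot: [-180.0, -0.2, 172.3]
ft_force: [-0.7, 0.1, -0.1]
finger_gap: 0.5
grip_force: 0.0
```

```bash
python3 - <<'E'
from h import *
p,d=look()
r=models.cut_out('spot_plate','side')[0]['pixels'];X=cloud('side',d)
q=X[r&(d>0)];q=q[(q[:,2]>12)&(q[:,2]<21)]
b=cv2.minAreaRect(q[:,:2].astype(np.float32));print(st(b[0]+(0,)),b[1:])
cv2.imwrite('pics/side3.png',cv2.resize(p[190:320,200:420,::-1],None,fx=3.6,fy=3.6,interpolation=2))
E
```

```text
tcp [-190.5   19.4   79.8] [-0.67989922  0.09774928 -0.07351013] [-179.99441943   -0.23521312  172.25575429]
plate_front [(array([-57.6,  17.9,  10.4]), 0.69)]
plate_back [(array([-149.5,   18.7,    9.5]), 0.61)]
spot_plate [(array([-100.7,   22.4,    0.7]), 0.95)]
[-100.4   18.4    0. ] ((93.07903289794922, 96.58857727050781), 82.60807800292969)
```

View pics/side3.png

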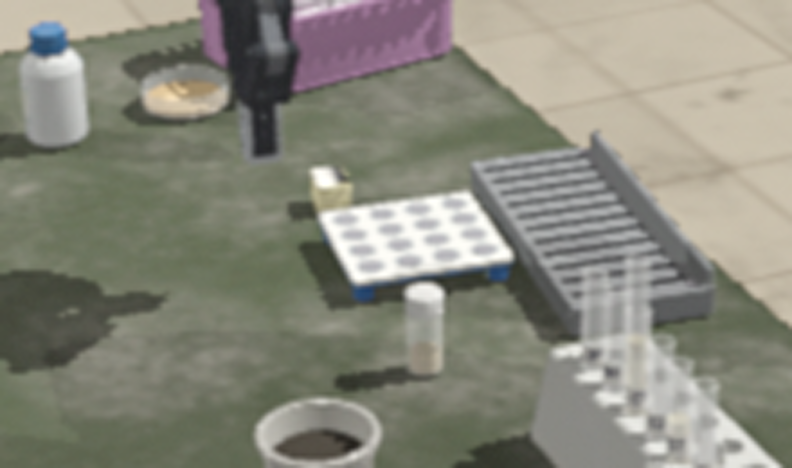

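Call:
apply_moves([
  [0, 0, 22, 0, 0, 0],
  [0, 0, 22, 0, 0, 0],
  [0, 0, 20, 0, 0, 0],
  [-4, 0, 9, 0, 0, 0],
  [-6, 0, 4.6, 0, 0, 0],
])

```text
time: 14.38
tool_pos: [424.2, 9.0, 2.9]
tcp_rot: [-180.0, 0.0, 172.3]
ft_force: [0.1, -0.2, 0.5]
finger_gap: 0.4
grip_force: 0.0
```

Call:
apply_moves([
  [-6, 0, 0, 0, 0, 0],
  [-6, 0, 0, 0, 0, 0],
  [-4, 0, 0, 0, 0, 0],
  [-3, 0, 0, 0, 0, 0],
  [-3, 0, 0, 0, 0, 0],
])

```text
time: 15.0
tool_pos: [445.4, 6.1, 2.8]
tcp_rot: [-180.0, -0.0, 172.3]
ft_force: [-0.9, -0.2, 0.9]
finger_gap: 0.3
grip_force: 0.5
```

Call:
apply_moves([
  [-3, 0, 0, 0, 0, 0],
  [-2, 0, 0, 0, 0, 0],
  [-2, 0, 0, 0, 0, 0],
  [-1.5, 0, 0, 0, 0, 0],
  [-1, 0, 0, 0, 0, 0],
])

```text
time: 15.62
tool_pos: [454.8, 4.8, 2.8]
tcp_rot: [-180.0, -0.0, 172.3]
ft_force: [-1.8, -0.6, 0.2]
finger_gap: 0.2
grip_force: 0.4
```

```bash
python3 - <<'E'
from h import *
tilt()
E
cat > plan.py <<'E'
import numpy as np
def B(th,T):
    c,s=np.cos(th),np.sin(th); zT=max(16*c-s,6*c); return np.array([T-96*c-6*s, zT+96*s-6*c])
def tcp(th,ph,T,m):
    c,s=np.cos(ph),np.sin(ph); return B(th,T)-11*np.array([c,s])-m*np.array([-s,c])
def rows(x0,z0,ph0,ths,phs,Ts,m):
    p=np.array([x0,z0]);ph=np.radians(ph0)
    for t,f,T in zip(ths,phs,Ts):
        f=np.radians(f);q=tcp(np.radians(t),f,T,m);d=q-p;c,s=np.cos(ph),np.sin(ph)
        fw=d@[c,s];up=d@[-s,c]
        print(t,[round(-fw,1),0,round(-up,1),0,round(-(f-ph),3),0],q.round(1)); p,ph=q,f
E
```

```text
tcp [-149.1   19.5    2.8] [-1.78283905 -0.64200877  0.2016526 ] [-1.79999690e+02 -3.36158873e-03  1.72278561e+02]
plate_front [(array([-46.2,  18.4,  11.7]), 0.96)]
plate_back [(array([-140.1,   18.8,    7.7]), 0.78)]
spot_plate [(array([-89. ,  18.7,   1.5]), 0.66)]
slope deg 0.044449550822095514
```

```bash
python3 - <<'E'
from plan import *
rows(-149.1,2.8,0,[0,1,2,3.5,5, 6.5,8,10,12,14, 16,18,20,22,24, 26,28,30,32,34],[0]*5+[0,0,2,4,6]+[9,12,15,18,20]+[22,24,26,28,30],[-41.3]*10+[-41]*5+[-40.5]*5,7.2)
E
```

```text
0 [np.float64(-0.8), 0, np.float64(-0.0), 0, np.float64(-0.0), 0] [-148.3    2.8]
1 [np.float64(0.1), 0, np.float64(-1.7), 0, np.float64(-0.0), 0] [-148.4    4.5]
2 [np.float64(0.1), 0, np.float64(-1.7), 0, np.float64(-0.0), 0] [-148.5    6.1]
3.5 [np.float64(0.0), 0, np.float64(-2.5), 0, np.float64(-0.0), 0] [-148.5    8.6]
5 [np.float64(-0.0), 0, np.float64(-2.5), 0, np.float64(-0.0), 0] [-148.5   11. ]
6.5 [np.float64(-0.1), 0, np.float64(-2.4), 0, np.float64(-0.0), 0] [-148.4   13.5]
8 [np.float64(-0.2), 0, np.float64(-2.4), 0, np.float64(-0.0), 0] [-148.2   15.9]
10 [np.float64(-0.6), 0, np.float64(-2.8), 0, np.float64(-0.035), 0] [-147.6   18.8]
12 [np.float64(-0.8), 0, np.float64(-2.8), 0, np.float64(-0.035), 0] [-146.9   21.6]
14 [np.float64(-1.0), 0, np.float64(-2.7), 0, np.float64(-0.035), 0] [-146.1   24.4]
16 [np.float64(-1.7), 0, np.float64(-2.4), 0, np.float64(-0.052), 0] [-144.7   27. ]
18 [np.float64(-1.6), 0, np.float64(-2.3), 0, np.float64(-0.052), 0] [-143.4   29.5]
20 [np.float64(-1.9), 0, np.float64(-2.2), 0, np.float64(-0.052), 0] [-142.    32.1]
22 [np.float64(-2.1), 0, np.float64(-2.0), 0, np.float64(-0.052), 0] [-140.5   34.6]
24 [np.float64(-2.2), 0, np.float64(-2.0), 0, np.float64(-0.035), 0] [-139.    37.2]
26 [np.float64(-2.9), 0, np.float64(-1.7), 0, np.float64(-0.035), 0] [-136.9   39.8]
28 [np.float64(-2.5), 0, np.float64(-1.7), 0, np.float64(-0.035), 0] [-135.2   42.4]
30 [np.float64(-2.7), 0, np.float64(-1.5), 0, np.float64(-0.035), 0] [-133.4   44.9]
32 [np.float64(-2.8), 0, np.float64(-1.3), 0, np.float64(-0.035), 0] [-131.4   47.3]
34 [np.float64(-2.9), 0, np.float64(-1.1), 0, np.float64(-0.035), 0] [-129.4   49.7]
```

Call:
apply_moves([
  [-1, 0, 0, 0, 0, 0],
  [0, 0, -1.7, 0, 0, 0],
  [0, 0, -1.7, 0, 0, 0],
  [0, 0, -2.5, 0, 0, 0],
  [0, 0, -2.5, 0, 0, 0],
])

```text
time: 16.5
tool_pos: [455.5, 4.7, 11.3]
tcp_rot: [-180.0, -0.0, 172.3]
ft_force: [-2.7, -1.2, -0.4]
finger_gap: 0.1
grip_force: 1.3
```

```bash
python3 - <<'E'
from h import *
tilt()
E
```

```text
tcp [-148.5   19.5   11.3] [-2.68462163 -1.16802944 -0.43920866] [-1.79996306e+02 -3.80732745e-02  1.72274058e+02]
plate_front [(array([-46. ,  19.3,  12.3]), 0.63)]
plate_back [(array([-141.2,   19.4,   15.6]), 0.86)]
spot_plate [(array([-91.3,  20.7,   4.8]), 0.61)]
slope deg 4.3864833823488905
```

Rising properly (≈5°). Continue to 14°.

Call:
apply_moves([
  [-0.3, 0, -2.4, 0, 0, 0],
  [-0.3, 0, -2.4, 0, 0, 0],
  [-0.6, 0, -2.8, 0, -0.035, 0],
  [-0.8, 0, -2.8, 0, -0.035, 0],
  [-1.0, 0, -2.7, 0, -0.035, 0],
])

```text
time: 17.38
tool_pos: [458.0, 4.4, 24.4]
tcp_rot: [-180.0, 6.0, 172.3]
ft_force: [-5.6, 0.2, 0.0]
finger_gap: -0.1
grip_force: 2.8
```

```bash
python3 - <<'E'
from h import *
tilt()
E
```

```text
tcp [-146.    19.5   24.4] [-5.55157245e+00  2.31485536e-01  1.43054518e-03] [-179.99982282    6.00972924  172.27918971]
plate_front [(array([-47.2,  17.2,  10.8]), 0.75)]
plate_back [(array([-138.8,   20. ,   33.5]), 0.83)]
spot_plate [(array([-93.8,  22.1,  11.4]), 0.92)]
slope deg 12.688287814958072
```

Call:
apply_moves([
  [-1.6, 0, -2.4, 0, -0.052, 0],
  [-1.6, 0, -2.3, 0, -0.052, 0],
  [-1.9, 0, -2.2, 0, -0.052, 0],
  [-2.1, 0, -2.0, 0, -0.052, 0],
  [-2.2, 0, -2.0, 0, -0.035, 0],
])

```text
time: 18.25
tool_pos: [464.3, 3.5, 36.6]
tcp_rot: [-180.0, 19.9, 172.3]
ft_force: [-10.9, 0.9, 3.2]
finger_gap: 0.1
grip_force: 4.2
```

```bash
python3 - <<'E'
from h import *
tilt()
E
```

```text
tcp [-139.6   19.5   36.6] [-10.89400931   0.86355603   3.22776548] [-179.9971628    19.87926067  172.28137603]
plate_front [(array([-45.2,  20.1,  13.4]), 0.62)]
plate_back [(array([-133.2,   20.6,   46.2]), 0.57)]
spot_plate [(array([-92. ,  21.6,  18.3]), 0.72)]
slope deg 22.22975719281737
```

```bash
python3 - <<'E'
from plan import *
rows(-139.6,36.6,20,[25,27,29,31,33,35,37,39,41,43,46,49,52,55,58,61,64,67,70,73],[21,23,25,27,29]+[31,33,35,37,38]+[39,40,40,40,40]+[40]*5,[-41.9]*20,7.2)
E
```

```text
25 [np.float64(-1.1), 0, np.float64(-1.7), 0, np.float64(-0.017), 0] [-139.1   38.5]
27 [np.float64(-2.5), 0, np.float64(-1.8), 0, np.float64(-0.035), 0] [-137.5   41.1]
29 [np.float64(-2.6), 0, np.float64(-1.6), 0, np.float64(-0.035), 0] [-135.7   43.6]
31 [np.float64(-2.8), 0, np.float64(-1.4), 0, np.float64(-0.035), 0] [-133.8   46.1]
33 [np.float64(-2.9), 0, np.float64(-1.2), 0, np.float64(-0.035), 0] [-131.8   48.5]
35 [np.float64(-3.0), 0, np.float64(-1.0), 0, np.float64(-0.035), 0] [-129.7   50.8]
37 [np.float64(-3.1), 0, np.float64(-0.8), 0, np.float64(-0.035), 0] [-127.5   53.1]
39 [np.float64(-3.2), 0, np.float64(-0.6), 0, np.float64(-0.035), 0] [-125.2   55.3]
41 [np.float64(-3.2), 0, np.float64(-0.4), 0, np.float64(-0.035), 0] [-122.7   57.5]
43 [np.float64(-3.1), 0, np.float64(-0.3), 0, np.float64(-0.017), 0] [-120.4   59.7]
46 [np.float64(-4.7), 0, np.float64(-0.3), 0, np.float64(-0.017), 0] [-116.9   62.8]
49 [np.float64(-4.7), 0, np.float64(0.1), 0, np.float64(-0.017), 0] [-113.2   65.7]
52 [np.float64(-4.6), 0, np.float64(0.3), 0, np.float64(-0.0), 0] [-109.5   68.4]
55 [np.float64(-4.6), 0, np.float64(0.5), 0, np.float64(-0.0), 0] [-105.7   71. ]
58 [np.float64(-4.6), 0, np.float64(0.8), 0, np.float64(-0.0), 0] [-101.7   73.3]
61 [np.float64(-4.5), 0, np.float64(1.1), 0, np.float64(-0.0), 0] [-97.5  75.4]
64 [np.float64(-4.5), 0, np.float64(1.4), 0, np.float64(-0.0), 0] [-93.2  77.2]
67 [np.float64(-4.4), 0, np.float64(1.6), 0, np.float64(-0.0), 0] [-88.7  78.8]
70 [np.float64(-4.4), 0, np.float64(1.9), 0, np.float64(-0.0), 0] [-84.2  80.1]
73 [np.float64(-4.3), 0, np.float64(2.2), 0, np.float64(-0.0), 0] [-79.5  81.2]
```

Call:
apply_moves([
  [-1.1, 0, -1.7, 0, -0.017, 0],
  [-2.5, 0, -1.8, 0, -0.035, 0],
  [-2.6, 0, -1.6, 0, -0.035, 0],
  [-2.8, 0, -1.4, 0, -0.035, 0],
  [-2.9, 0, -1.2, 0, -0.035, 0],
])

```text
time: 19.12
tool_pos: [477.0, 2.6, 50.0]
tcp_rot: [-180.0, 28.9, 172.3]
ft_force: [-16.8, -0.1, -10.3]
finger_gap: 0.1
grip_force: 0.8
```

```bash
python3 - <<'E'
from h import *
p,d=tilt()
cv2.imwrite('pics/side4.png',cv2.resize(p[190:320,200:420,::-1],None,fx=3.6,fy=3.6,interpolation=2))
E
```

```text
tcp [-126.8   20.3   50. ] [-16.84999955  -0.13100815 -10.30121311] [-179.95860782   28.89220207  172.27161604]
plate_front [(array([-288.7,  264.1,   -0.6]), 0.68)]
plate_back [(array([-121.6,   21.8,   63.1]), 0.65)]
spot_plate [(array([-90.3,  19.3,  28.9]), 0.85)]
slope deg 35.60502152053282
```

View pics/side4.png

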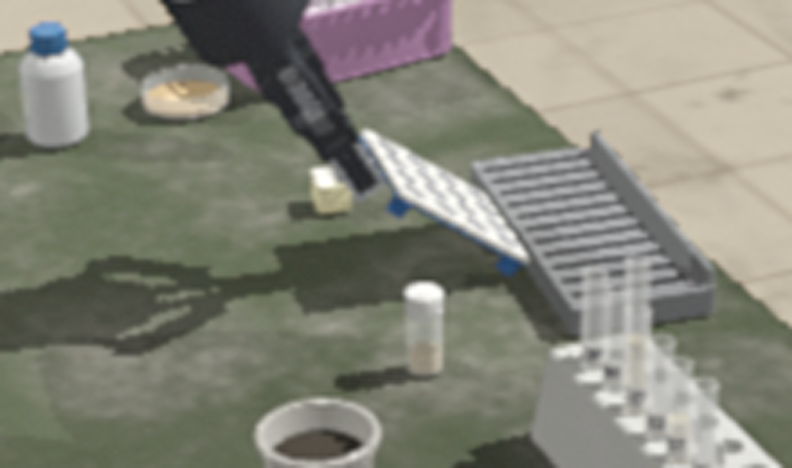

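```bash
python3 - <<'E'
from plan import *
rows(-126.8,50,29,[37,39,41,43,45,48,51,54,57,60,63,66,69,72,75],[29,31,33,35,36,37,38,39,40,40]+[40]*5,[-40.5]+[-41]*14,9)
E
```

```text
37 [np.float64(-1.6), 0, np.float64(-1.3), 0, np.float64(-0.0), 0] [-126.   52.]
39 [np.float64(-2.7), 0, np.float64(-1.0), 0, np.float64(-0.035), 0] [-124.2   54.2]
41 [np.float64(-3.2), 0, np.float64(-0.6), 0, np.float64(-0.035), 0] [-121.7   56.3]
43 [np.float64(-3.3), 0, np.float64(-0.4), 0, np.float64(-0.035), 0] [-119.2   58.4]
45 [np.float64(-3.2), 0, np.float64(-0.3), 0, np.float64(-0.017), 0] [-116.7   60.5]
48 [np.float64(-4.7), 0, np.float64(-0.3), 0, np.float64(-0.017), 0] [-113.1   63.5]
51 [np.float64(-4.8), 0, np.float64(0.1), 0, np.float64(-0.017), 0] [-109.2   66.3]
54 [np.float64(-4.8), 0, np.float64(0.5), 0, np.float64(-0.017), 0] [-105.2   68.8]
57 [np.float64(-4.7), 0, np.float64(0.8), 0, np.float64(-0.017), 0] [-101.    71.2]
60 [np.float64(-4.5), 0, np.float64(1.0), 0, np.float64(-0.0), 0] [-96.8  73.3]
63 [np.float64(-4.5), 0, np.float64(1.3), 0, np.float64(-0.0), 0] [-92.6  75.2]
66 [np.float64(-4.4), 0, np.float64(1.6), 0, np.float64(-0.0), 0] [-88.2  76.9]
69 [np.float64(-4.4), 0, np.float64(1.8), 0, np.float64(-0.0), 0] [-83.6  78.3]
72 [np.float64(-4.3), 0, np.float64(2.1), 0, np.float64(-0.0), 0] [-79.   79.5]
75 [np.float64(-4.2), 0, np.float64(2.3), 0, np.float64(-0.0), 0] [-74.3  80.4]
```

Call:
apply_moves([
  [0, 0, -2.2, 0, 0, 0],
  [-1.8, 0, -1.4, 0, 0, 0],
  [-2.7, 0, -1.0, 0, -0.035, 0],
  [-2.9, 0, -0.8, 0, -0.035, 0],
  [0, 0, 0, 0, 0, 0],
])

```text
time: 20.0
tool_pos: [494.4, 3.6, 60.2]
tcp_rot: [-179.8, 32.1, 172.3]
ft_force: [-0.1, -0.2, -0.8]
finger_gap: 0.0
grip_force: 0.1
```

```bash
python3 - <<'E'
from h import *
p,d=tilt()
E
```

```text
tcp [-109.8   23.6   60.2] [-0.14147661 -0.23199422 -0.81296828] [-179.7737429    32.10239338  172.30837701]
plate_front [(array([-50. ,  20.2,   7.8]), 0.67)]
plate_back [(array([-110. ,   19.5,   76.7]), 0.95)]
spot_plate [(array([-85.2,  17.4,  36.9]), 0.94)]
slope deg 48.318827407623964
```

```bash
cat > plan2.py <<'E'
import numpy as np
def run(x,z,ph,ths,T,s0):
    ph=np.radians(ph);f=np.array([np.cos(ph),np.sin(ph)]);u=np.array([-f[1],f[0]])
    p=np.array([x,z])+11*f
    for t in ths:
        t=np.radians(t);c,s=np.cos(t),np.sin(t);zT=max(16*c-s,6*c,0)
        q=np.array([T-s0*c-6*s,zT+s0*s-6*c]);d=q-p;p=q
        print(round(np.degrees(t)),[round(-d@f,1),0,round(-d@u,1)],q.round(1),(q-11*f).round(1))
E
python3 -c "
from plan2 import *
run(-109.8,60.2,32,[50,53,56,59,62,65,68,71,74,77,80,84,88,92],-42,82)"
```

```text
50 [np.float64(-2.3), 0, np.float64(-1.5)] [-99.3  68.5] [-108.6   62.6]
53 [np.float64(-3.9), 0, np.float64(-0.2)] [-96.1  70.7] [-105.5   64.9]
56 [np.float64(-3.9), 0, np.float64(0.0)] [-92.8  72.7] [-102.2   66.9]
59 [np.float64(-3.9), 0, np.float64(0.3)] [-89.4  74.6] [-98.7  68.8]
62 [np.float64(-3.9), 0, np.float64(0.5)] [-85.8  76.2] [-95.1  70.4]
65 [np.float64(-3.9), 0, np.float64(0.8)] [-82.1  77.6] [-91.4  71.8]
68 [np.float64(-3.9), 0, np.float64(1.0)] [-78.3  78.8] [-87.6  73. ]
71 [np.float64(-3.8), 0, np.float64(1.2)] [-74.4  79.8] [-83.7  74. ]
74 [np.float64(-3.8), 0, np.float64(1.5)] [-70.4  80.6] [-79.7  74.8]
77 [np.float64(-3.8), 0, np.float64(1.7)] [-66.3  81.2] [-75.6  75.3]
80 [np.float64(-3.7), 0, np.float64(1.9)] [-62.1  81.5] [-71.5  75.7]
84 [np.float64(-4.8), 0, np.float64(2.9)] [-56.5  81.6] [-65.9  75.8]
88 [np.float64(-5.0), 0, np.float64(2.7)] [-50.9  82. ] [-60.2  76.1]
92 [np.float64(-5.0), 0, np.float64(2.9)] [-45.1  82.2] [-54.5  76.3]
```

Call:
apply_moves([
  [-2.3, 0, -1.5, 0, 0, 0],
  [-3.9, 0, -0.2, 0, 0, 0],
  [-3.9, 0, 0, 0, 0, 0],
  [-3.9, 0, 0.3, 0, 0, 0],
  [-3.9, 0, 0.5, 0, 0, 0],
])

```text
time: 20.88
tool_pos: [509.0, 1.4, 70.6]
tcp_rot: [-179.8, 32.1, 172.3]
ft_force: [-0.4, -0.1, -0.1]
finger_gap: 0.1
grip_force: 0.1
```

```bash
python3 - <<'E'
from h import *
p,d=tilt()
cv2.imwrite('pics/side5.png',cv2.resize(p[190:320,200:420,::-1],None,fx=3.6,fy=3.6,interpolation=2))
E
```

```text
tcp [-95.   23.4  70.6] [-0.40148513 -0.05310172 -0.1470442 ] [-179.77846876   32.06348706  172.27865261]
plate_front [(array([-47.3,  19. ,   4.1]), 0.6)]
plate_back [(array([-91.6,  22.6,  86.2]), 0.72)]
spot_plate [(array([-78.8,  21.2,  39.8]), 0.66)]
slope deg 60.529284993054645
```

View pics/side5.png

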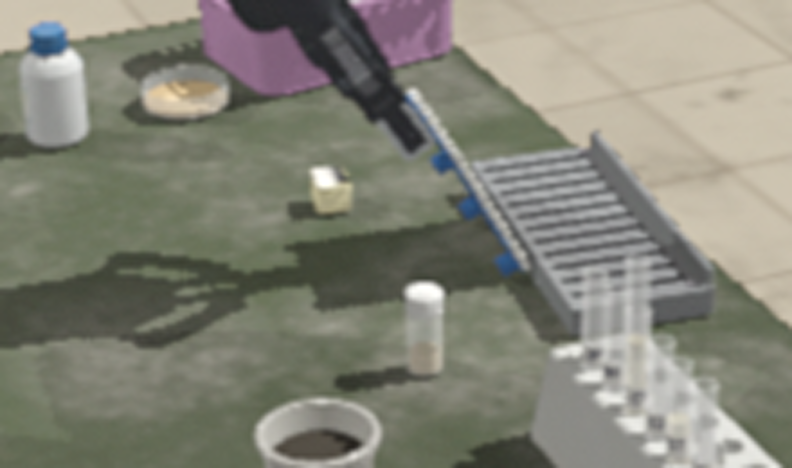

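Call:
apply_moves([
  [-3.9, 0, 0.8, 0, 0, 0],
  [-3.9, 0, 1.0, 0, 0, 0],
  [-3.8, 0, 1.2, 0, 0, 0],
  [-3.8, 0, 1.5, 0, 0, 0],
  [-3.8, 0, 1.7, 0, 0, 0],
])

```text
time: 21.75
tool_pos: [528.4, -1.2, 75.5]
tcp_rot: [-179.8, 32.1, 172.3]
ft_force: [0.0, -0.2, 0.7]
finger_gap: -0.1
grip_force: 0.0
```

```bash
python3 - <<'E'
from h import *
p,d=tilt()
E
```

```text
tcp [-75.4  23.4  75.5] [ 0.01677289 -0.20130593  0.73577207] [-179.77822101   32.06472527  172.27960238]
plate_front [(array([-52.1,  19.9,   1.4]), 0.97)]
plate_back [(array([-68.9,  20.9,  91.4]), 0.84)]
spot_plate [(array([-68.5,  20.8,  45.6]), 0.95)]
slope deg 74.4379573297626
```

Call:
apply_moves([
  [-3.4, 0, 2.1, 0, 0, 0],
  [-3.4, 0, 2.1, 0, 0, 0],
  [-3.4, 0, 2.1, 0, 0, 0],
  [-3.4, 0, 2.1, 0, 0, 0],
  [-3.4, 0, 2.1, 0, 0, 0],
])

```text
time: 22.62
tool_pos: [548.1, -4.0, 75.5]
tcp_rot: [-179.8, 32.1, 172.3]
ft_force: [-0.3, -0.4, 0.2]
finger_gap: 0.1
grip_force: 0.0
```

```bash
python3 - <<'E'
from h import *
p,d=look()
E
```

```text
tcp [-55.5  23.3  75.5] [-0.28085112 -0.39934937  0.22081612] [-179.77556228   32.05343018  172.28271268]
plate_front [(array([-46.6,  20.5,   1.2]), 0.71)]
plate_back [(array([-45.6,  21.4,  91.5]), 0.72)]
spot_plate [(array([-56.2,  19.1,  50.2]), 0.94)]
```

Call:
apply_moves([
  [-2.6, 0, 1.6, 0, 0, 0],
  [-2.6, 0, 1.6, 0, 0, 0],
  [-2.6, 0, 1.6, 0, 0, 0],
  [-2.6, 0, 1.6, 0, 0, 0],
  [-2.6, 0, 1.6, 0, 0, 0],
])

```text
time: 23.45
tool_pos: [563.2, -6.0, 75.6]
tcp_rot: [-179.8, 32.1, 172.3]
ft_force: [0.0, 0.8, -0.4]
finger_gap: -0.0
grip_force: 0.0
```

```bash
python3 - <<'E'
from h import *
p,d=look()
E
```

```text
tcp [-40.3  23.3  75.6] [ 0.01429689  0.8391779  -0.3590383 ] [-179.7755645    32.05906358  172.28380904]
plate_front [(array([-52.5,  21. ,  -0.3]), 0.61)]
plate_back [(array([-28.4,  18.6,  90. ]), 0.93)]
spot_plate [(array([-50.4,  22.6,  52.4]), 0.64)]
```

Call:
apply_moves([
  [-2.2, 0, 2.1, 0, 0, 0],
  [-2.2, 0, 2.1, 0, 0, 0],
  [-2.2, 0, 2.1, 0, 0, 0],
  [-2.2, 0, 2.1, 0, 0, 0],
  [-2.2, 0, 2.1, 0, 0, 0],
])

```text
time: 24.28
tool_pos: [577.9, -8.1, 72.5]
tcp_rot: [-179.8, 32.1, 172.3]
ft_force: [0.9, 0.8, -0.8]
finger_gap: -0.3
grip_force: 0.0
```

```bash
python3 - <<'E'
from h import *
p,d=look()
E
```

```text
tcp [-25.4  23.3  72.5] [ 0.94016556  0.76564373 -0.83374002] [-179.7782447    32.05297017  172.28097081]
plate_front [(array([-78.3,  18.6,  18.3]), 0.84)]
plate_back [(array([19.4, 24.4, 16.6]), 0.83)]
spot_plate [(array([-24. ,  18.3,  34.1]), 0.57)]
```

Call:
apply_moves([
  [0, 0, -20, 0, 0, 0],
  [0, 0, -20, 0, 0, 0],
  [0, 0, -20, 0, 0, 0],
  [0, 0, -20, 0, 0, 0],
  [0, 0, 0, 0, 0, 0],
])

```text
time: 25.1
tool_pos: [536.5, -2.0, 142.3]
tcp_rot: [-179.8, 32.3, 172.3]
ft_force: [0.7, 0.5, 0.1]
finger_gap: -0.2
grip_force: 0.0
```

```bash
python3 - <<'E'
from h import *
p,d=look()
X=cloud('side',d); r=models.cut_out('spot_plate','side')[0]['pixels']
q=X[r&(d>0)]; s=np.array([st(a) for a in q]); h=s[(s[:,2]>20)&(s[:,2]<28)]
A=np.c_[h[:,:2],np.ones(len(h))];print(len(h),np.linalg.lstsq(A,h[:,2],rcond=None)[0],h.min(0),h.max(0),np.percentile(s[:,2],[5,50,95,99]))
cv2.imwrite('pics/side6.png',cv2.resize(p[150:330,200:420,::-1],None,fx=3.3,fy=3.3,interpolation=2))
E
```

```text
tcp [-67.3  23.7 142.3] [0.72594315 0.52524938 0.06683316] [-179.79036988   32.26862042  172.28620852]
plate_front [(array([-78.1,  17.8,  21.3]), 0.58)]
plate_back [(array([21.3, 23.7, 16.6]), 0.89)]
spot_plate [(array([-25.1,  21.3,  38.6]), 0.72)]
812 [2.36565661e-03 3.34643426e-03 2.45463011e+01] [-73.3 -28.6  20.2] [21.3 68.9 27.9] [21.7   24.7   31.76  35.184]
```

View pics/side6.png

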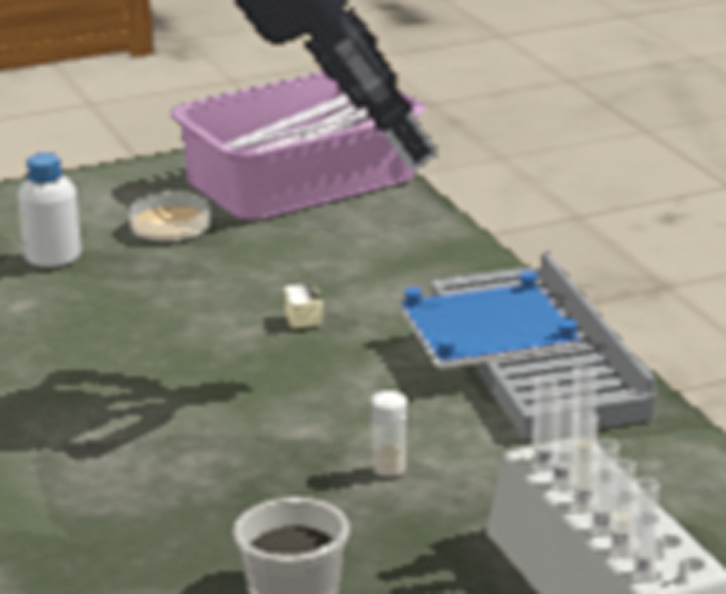

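The picture shows the plate lying blue side up on the stand (405–580, 275–365) with its four feet up. It is flat, centred about 17 mm in from the front edge, and nothing else has moved.

```bash
python3 -c "
from bench import job
print(job.hand_in())"
```

```text
the job is handed in; nothing more can be done
None
```

The plate now lies flat on the stand, wells down and feet up, with the other items where they were. The first tip slipped at about 45° and the plate fell back flat on the bench; the second try worked. The job is handed in, but no verdict came back.

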